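# Tilt the gas lighter out through the window of the utensil box

### The arm

A 6-joint arm with a two-finger parallel gripper is mounted at the origin on a cart in front of the work surface, level with it; the furniture and walls round the work are solid. World frame = base frame: x ahead of the robot, y to its left, z up, the work surface at z = 0. Lengths are in m, angles in rad, forces in N, time in s.
With the tool pointing down it reaches from about 0.35 to 0.975 m from the base axis. Payload 4.9 kg.
Tool frame: the origin (TCP) lies at the very end of the fingers, on their centre line; the grasp point (between the pads) lies 19 mm behind it; z points along the fingers, y is the line along which they close (so a half turn about z gives the same grasp; the last joint's range is limited). The gripper opens to 85 mm and grips with 20 to 120 N. Pads are 22 mm wide; open, the fingers measure 114 mm over their backs; the gripper's body (76 mm by 85 mm) begins 54 mm behind the grasp point. The pads swing forward as they close: fully open they stand 13 mm farther back than shut.
Start: joints at [1.001, 0.053, 1.613, -0, 1.476, -0.119], TCP at [0.272, 0.563, 0.231] pointing down, gripper open.
Joint ranges: [-3.01, 3.01], [-1.01, 2.22], [0.06, 2.58], [-1.02, 4.17], [0.09, 2.62], [-3.14, 3.14]. Speed limits (rad/s): [2.57, 2.57, 3.14, 3.14, 3.14, 3.14].

### API

Orientations are given as a unit quaternion [w, x, y, z].
In Python, from plant import manip gives the robot as it stands.
- The arm moves only by the tool move_arm, never from a script. Its argument "plan" is a list that holds one entry, the list of rows, each a list of 7 numbers: the shift along the tool's x, y, z as a fraction of full scale, then the turn, a rotation vector about the tool's x, y, z as a fraction of full scale, then the closure, from 0 (fully open) to 1 (shut). In form: [[[dx, dy, dz, wx, wy, wz, fingers], ...]]. A call has exactly 10 rows; each row shifts and turns the commanded pose from where the row before left it, along the tool's axes as they then stand; what a row does not reach is not made up. Full scale, the value 1, is 0.12 m for a shift and 0.15 rad for a turn. A row lasts 1/8 s, in which the tool goes at most 62.5 mm and 10.7 degrees, less where a joint would pass 70% of its speed; a pose out of reach is approached as far as the arm can. A call with a number of a shift or a turn outside -1 to 1 is refused whole. A call with a gripper value outside its range is refused whole. The fingers move at their own pace and stop on an object; the grip force is fixed at half the most. Time passes only in rows, so rows that do not move let the fingers close, or fill a call up. It gives the time, the measured TCP pose, the force, the opening and the grip force at its end, in the units of the state.
- manip.state(): the state, without advancing time (a new reading comes with each control period).
- manip.grab_frame(name): name is "side" or "top"; returns a dict with "pixels" (384x512x3 uint8, blue, green, red), "depth" (384x512 float32, m along the optical axis (not along the pixel's ray), 0 where there is no reading), "vfov" (degrees; the focal length in pixels is half the picture's height over the tangent of half this angle, whatever the lens; pixels are square), "cx", "cy" (the principal point, pixels), "view" (4x4, takes a point from world to camera coordinates). Camera axes: x right, y down, z forward; pixel columns grow to the right and rows downward; lengths in m; the calibration is good to about 2 mm. A picture is of the moment at which its call begins.
- manip.job_done(): hands the job in; it is judged then, once.
The state is a dict: "time": time; "joint_pos": joint angles; "joint_vel": joint speeds; "joint_efforts": joint torques, N m; "tool_pos": TCP position; "tool_rot": TCP orientation; "contact_force": force on the tool from outside, world axes, zero at the start; "ft_torque": the same for the moment, N m; "gripper_width": opening from 0.0 (shut) to 1.0 (fully open); "grasp_force": force on a finger pad.
Only numpy, scipy, OpenCV 4.12 (cv2) and the standard library are available. Lean on these libraries where they do the work, as an engineer would, in place of code of your own. Each camera call takes 0.05 s, during which the arm holds its last target. There are 200 camera calls.

### The job

Take the gas lighter out of the wooden utensil box: it is longer than the window in the box's fixed top board, so slide one end deeper under the board, tilt the other end up through the window and draw the lighter out diagonally. Leave the box standing where it is and do not disturb the glass, tumbler, canister or bowl. Finish still holding the lighter in the gripper, motionless in the air, with all of it at least 15 cm above the worktop and touching nothing else.

Things in the scene. Friction and masses are not known exactly. Their poses are not given: they have to be found in the camera images.
- utensil_box: loose wooden box, 1.2 kg, outside 316 (x) x 186 (y) x 57 mm (z), flat on the worktop; origin: centre of underside. Floor 6 mm thick; cavity above it 300 x 170 mm, 45 mm high; walls 8 mm. Fixed top board (6 mm, z = 51 to 57 mm) with a central window 192 (x) x 150 mm (y): it overhangs the cavity 54 mm at each x end and 10 mm at each side.
- lighter: gas lighter on the box floor, 0.07 kg, 235 (x) x 24 (y) x 17 mm (z), x within 0.12 rad of the box's x, both ends under the board. Origin: centre of underside. Blue handle x = -118 to -12, y = -8 to 12, z = 0 to 17 mm; red button on its -y side (to y = -12) at x = -57 to -32; metal tube 10 mm thick, axis at z = 8, on to x = 118. Grasp across the handle near x = -70 mm, pads inside the window.
- lighter_nose (a point): tip of the lighter's metal tube (lighter x = +118, y = +2, z = +8 mm)
- lighter_butt (a point): rear end of the lighter's handle (lighter x = -118, y = +2, z = +8 mm)
- tea_glass: bystander: small clear tea glass, 57 mm wide, 86 mm tall, loose, upright on the worktop beside the box; origin: centre of its underside
- tumbler: bystander: steel tumbler, 83 mm wide, 98 mm tall, loose, upright on the worktop beside the box; origin: centre of its underside
- canister: bystander: white canister with red bands, 80 mm wide, 142 mm tall, loose, upright on the worktop beside the box; origin: centre of its underside
- bowl: bystander: small steel bowl, 104 mm wide, 42 mm tall, loose, upright on the worktop beside the box; origin: centre of its underside

How it is judged:
On the way:
1. the lighter is tilted through the window: one end above the top board, the other still inside the box below the board (((z of lighter_butt in the frame of utensil_box above 0.062 m and z of lighter_nose in the frame of utensil_box below 0.048 m and x of lighter_nose in the frame of utensil_box between -0.152 and 0.152 m and y of lighter_nose in the frame of utensil_box between -0.087 and 0.087 m) or (z of lighter_nose in the frame of utensil_box above 0.062 m and z of lighter_butt in the frame of utensil_box below 0.048 m and x of lighter_butt in the frame of utensil_box between -0.152 and 0.152 m and y of lighter_butt in the frame of utensil_box between -0.087 and 0.087 m))), for 0.1 s.
At the end, for the whole second after the job is handed in: the gripper holds the lighter (finger force over 1 N), still (under 3 cm/s), both its ends more than 15 cm above the worktop, not touching the box; the box stands flat (within 0.05 rad) and within 3 cm of where it was; the bystanders are within 3 cm of where they were (height (world z) of each of lighter_nose, lighter_butt above 0.15 m and contact force between the fingers and lighter above 1 N and contact force between lighter and utensil_box below 0.1 N and linear speed of lighter below 0.03 m/s and distance of each of utensil_box, tea_glass, tumbler, canister, bowl from where it was at the start of the episode below 0.03 m and angle between utensil_box's own z axis and vertical below 0.05 rad); the arm keeps its last pose, push and grip.
It fails at once if the box is dragged more than 3 cm, or lifted or tipped by more than 0.1 rad (distance of utensil_box from where it was at the start of the episode above 0.03 m or angle between utensil_box's own z axis and vertical above 0.1 rad).
It fails at once if a bystander is pushed more than 3 cm or tipped over (distance of any of tea_glass, tumbler, canister, bowl from where it was at the start of the episode above 0.03 m or angle between any of tea_glass, tumbler, canister, bowl's own z axis and vertical above 0.5 rad).
It also fails if it takes over 35 s, if anything falls off the work surface, if the arm or the gripper's body presses on something with over 40 N, if the wrist force passes 120 N, or if a joint passes its speed limit or range.

## Working session

There is one attempt and no reset: what is moved stays moved. The work goes in short steps, Python scripts to look and compute and a tool call to move; the robot and the scene stay as the last step left them, time stands still between calls to the robot, and variables do not carry over. Pictures are saved under pics/ and viewed, at most 10 in all, crops included, and the job is handed in when it is done.

Besides the shell and the picture viewer there is one more tool, called after ">>>" as name(argument=value, ...), one argument or row to a line, values as JSON. move_arm: Moves the arm, as the interface text tells. Its arguments: {"type":"object","properties":{"plan":{"type":"array"}},"required":["plan"]}

```bash
mkdir -p pics; cat > h.py <<'E'
import numpy as np, cv2
from plant import manip
def grab(n):
    f=manip.grab_frame(n); f['f']=f['pixels'].shape[0]/2/np.tan(np.radians(f['vfov'])/2); f['T']=np.linalg.inv(f['view']); return f
def world(f):
    d=f['depth']; v,u=np.mgrid[:d.shape[0],:d.shape[1]]
    p=np.stack([(u-f['cx'])/f['f']*d,(v-f['cy'])/f['f']*d,d,np.ones_like(d)],-1)
    return (p@f['T'].T)[...,:3]
def plane(f,u,v,z):
    r=f['T'][:3,:3]@np.array([(u-f['cx'])/f['f'],(v-f['cy'])/f['f'],1]); o=f['T'][:3,3]
    return o+r*(z-o[2])/r[2]
E
python3 - <<'E'
from h import *
for n in ('top','side'):
    f=grab(n); cv2.imwrite(f'pics/{n}0.png',f['pixels']); np.save(n+'0.npy',f,allow_pickle=True)
    print(n,f['T'].round(3).tolist(),f['f'])
print(manip.state())
E
```

```text
top [[0.006, -0.996, 0.086, 0.437], [-1.0, -0.007, -0.003, -0.007], [0.004, -0.086, -0.996, 1.465], [0.0, 0.0, 0.0, 1.0]] 463.8294837062387
side [[0.999, -0.021, 0.04, 0.515], [-0.044, -0.587, 0.808, -0.823], [0.007, -0.809, -0.587, 0.657], [0.0, 0.0, 0.0, 1.0]] 362.32516307091356
{'time': 0.1, 'joint_pos': array([ 1.00100204e+00,  5.32826675e-02,  1.61415536e+00, -1.50181951e-05,
        1.47598120e+00, -1.18996254e-01]), 'joint_vel': array([ 0.00197892, -0.00104542, -0.00366323, -0.00015689, -0.00193691,
       -0.00031697]), 'joint_efforts': array([ 3.69681766e-04, -3.94901097e+01, -3.71364176e+01, -1.26715481e-04,
        3.92633054e-03,  1.89020204e-05]), 'tool_pos': array([0.27200061, 0.56208845, 0.23019181]), 'tool_rot': array([-3.01314388e-04,  2.23494510e-01,  9.74704760e-01, -8.62180501e-04]), 'contact_force': array([0.21690137, 0.85516344, 0.14814413]), 'ft_torque': array([-0.04970944, -0.035491  ,  0.04311086]), 'grasp_force': 0.0, 'gripper_width': 1.0031094883970475}
```

View pics/top0.png

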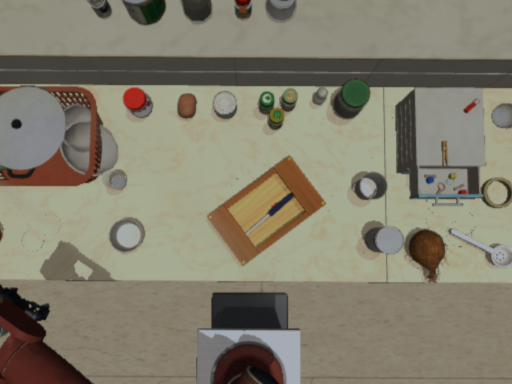

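View pics/side0.png

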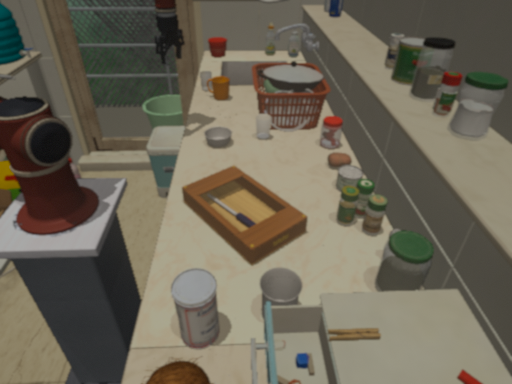

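Top picture: the box has corners near (290,157), (325,203), (243,263) and (208,215). The lighter's blue handle is around (275–293, 195–212), with its tube running to (247,233). The bystanders are at (118,180), (128,235), (370,186) and (385,240), all well clear of the box.

```bash
python3 - <<'E'
from h import *
f=np.load('top0.npy',allow_pickle=True).item(); P=world(f); im=f['pixels']
roi=np.zeros(im.shape[:2],bool); roi[150:270,200:332]=1
print('table z',np.median(P[245:260,300:330,2]))
m=roi&(P[...,2]>.042)&(P[...,2]<.075)
pts=P[m][:,:2].astype(np.float32); r=cv2.minAreaRect(pts); print('box',r, np.median(P[m][:,2])); print(cv2.boxPoints(r))
hsv=cv2.cvtColor(im,cv2.COLOR_BGR2HSV)
b=roi&(hsv[...,0]>95)&(hsv[...,0]<140)&(hsv[...,1]>70)
print('blue',b.sum())
v,u=np.nonzero(b); q=np.array([plane(f,a,c,.023)[:2] for a,c in zip(u,v)],np.float32)
print(cv2.minAreaRect(q),cv2.boxPoints(cv2.minAreaRect(q)))
g=roi&(hsv[...,1]<70); v,u=np.nonzero(g&~b)
print('grey',list(zip(u,v))[::6], g.sum())
c=cv2.resize(im[150:270,200:332],None,fx=5,fy=5,interpolation=cv2.INTER_CUBIC); cv2.imwrite('pics/crop.png',c)
E
```

```text
table z 0.0006881937110577718
box ((0.5180192589759827, -0.05143366754055023), (0.18652579188346863, 0.3166673183441162), 37.02408218383789) 0.0575475786720856
[[ 0.34821907  0.01881883]
 [ 0.5389005  -0.2340028 ]
 [ 0.6878195  -0.12168617]
 [ 0.49713802  0.13113546]]
blue 117
((0.5377577543258667, -0.0985323041677475), (0.01343480497598648, 0.09298722445964813), 41.91710662841797) [[ 0.501699   -0.06842344]
 [ 0.5638195  -0.13761635]
 [ 0.57381654 -0.12864117]
 [ 0.511696   -0.05944826]]
grey [(np.int64(200), np.int64(150)), (np.int64(206), np.int64(150)), (np.int64(212), np.int64(150)), (np.int64(218), np.int64(150)), (np.int64(224), np.int64(150)), (np.int64(230), np.int64(150)), (np.int64(236), np.int64(150)), (np.int64(242), np.int64(150)), (np.int64(248), np.int64(150)), (np.int64(254), np.int64(150)), (np.int64(260), np.int64(150)), (np.int64(266), np.int64(150)), (np.int64(272), np.int64(150)), (np.int64(278), np.int64(150)), (np.int64(284), np.int64(150)), (np.int64(290), np.int64(150)), (np.int64(296), np.int64(150)), (np.int64(302), np.int64(150)), (np.int64(308), np.int64
[... 28229 characters left out ...]
4(202), np.int64(269)), (np.int64(208), np.int64(269)), (np.int64(214), np.int64(269)), (np.int64(220), np.int64(269)), (np.int64(226), np.int64(269)), (np.int64(232), np.int64(269)), (np.int64(238), np.int64(269)), (np.int64(244), np.int64(269)), (np.int64(250), np.int64(269)), (np.int64(256), np.int64(269)), (np.int64(262), np.int64(269)), (np.int64(268), np.int64(269)), (np.int64(274), np.int64(269)), (np.int64(280), np.int64(269)), (np.int64(286), np.int64(269)), (np.int64(292), np.int64(269)), (np.int64(298), np.int64(269)), (np.int64(304), np.int64(269)), (np.int64(310), np.int64(269)), (np.int64(316), np.int64(269)), (np.int64(322), np.int64(269)), (np.int64(328), np.int64(269))] 9574
```

View pics/crop.png

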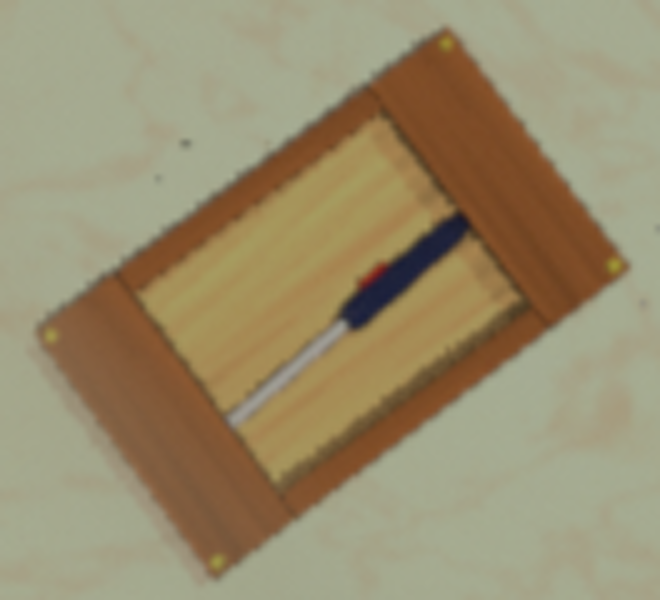

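The crop shows the handle from its front end at crop (347,320) to where the board cuts it off at (465,222). The red button is at (372,275), and the tube goes under the board at (232,420). So the nose points lower-left, and both ends are about 20 mm under the board.

```bash
cat >> h.py <<'E'
from scipy.spatial.transform import Rotation as R
def rel(p,rot):
    s=manip.state(); r=R.from_quat(np.roll(s['tool_rot'],-1))
    print('t',round(s['time'],2),'pos',s['tool_pos'].round(4),'w',round(s['gripper_width'],3))
    print('shift/0.12',(r.inv().apply(np.array(p)-s['tool_pos'])/.12).round(3),'turn/.15',((r.inv()*rot).as_rotvec()/.15).round(3))
def rotx(xd,tilt=0):
    x=np.array([xd[0],xd[1],0]); z=np.array([0,0,-1.]); y=np.cross(z,x)
    return R.from_matrix(np.stack([x,y,z],1))*R.from_euler('y',-tilt)
E
python3 - <<'E'
from h import *
f=np.load('top0.npy',allow_pickle=True).item()
C=np.array([.5180,-.0514]); bx=np.array([-.602,.798]); by=np.array([-.798,-.602])
q=lambda u,v,z: plane(f,u/5+200,v/5+150,z)[:2]   # crop pixels
fr=q(347,321,.018); cl=q(464,224,.023); tb=q(232,420,.016)
for n,p in (('front',fr),('clip',cl),('tube',tb)): d=p-C; print(n,p.round(4),'box',(d@bx).round(4),(d@by).round(4))
d=(tb-cl); d/=np.linalg.norm(d); print('dir',d, 'yaw in box',np.degrees(np.arctan2(d@by,d@bx)))
g=fr-.058*d; 
b=g-C; print('grasp',g.round(4),'box',(b@bx).round(4),(b@by).round(4))
n=fr+.130*d-C; print('nose box',n@bx,n@by,'butt',(fr-.106*d-C)@bx)
rel([g[0],g[1],.12],rotx(d))
E
```

```text
front [ 0.5046 -0.0638] box -0.0018 0.0182
clip [ 0.5654 -0.1365] box -0.0964 0.0134
tube [0.4425 0.0075] box 0.0924 0.0248
dir [-0.64905302  0.76074317] yaw in box 3.43985232411925
grasp [ 0.5422 -0.108 ] box -0.0597 0.0147
nose box 0.12788673827302627 0.026003246163417586 butt -0.10759476283930017
t 0.1 pos [0.272  0.5621 0.2302] w 1.003
shift/0.12 [-4.46  -4.043  0.925] turn/.15 [-1.200e-02  1.000e-03  2.758e+00]
```

>>> move_arm(
  plan=[
    [[-0.37,-0.335,0,0,0,0,0],[-0.37,-0.335,0,0,0,0,0],[-0.37,-0.335,0,0,0,0,0],[-0.37,-0.335,0,0,0,0,0],[-0.37,-0.335,0,0,0,0,0],[-0.37,-0.335,0,0,0,0,0],[-0.37,-0.335,0,0,0,0,0],[-0.37,-0.335,0,0,0,0,0],[-0.37,-0.335,0,0,0,0,0],[-0.37,-0.335,0,0,0,0,0]],
  ],
)

```text
time: 1.35
tool_pos: [0.497, 0.0053, 0.231]
tool_rot: [-0.0, 0.224, 0.975, 0.0]
contact_force: [0.4, -0.6, -0.5]
gripper_width: 0.999
grasp_force: 0.0
```

>>> move_arm(
  plan=[
    [[-0.38,-0.345,0,0,0,0,0.4],[-0.38,-0.345,0,0,0,0,0.4],[0,0,0.2,0,0,0.7,0.4],[0,0,0.2,0,0,0.7,0.4],[0,0,0.2,0,0,0.7,0.4],[0,0,0,0,0,0.66,0.4],[0,0,0,0,0,0,0.4],[0,0,0,0,0,0,0.4],[0,0,0,0,0,0,0.4],[0,0,0,0,0,0,0.4]],
  ],
)

```text
time: 2.6
tool_pos: [0.543, -0.107, 0.1596]
tool_rot: [0.0, 0.419, 0.908, 0.0]
contact_force: [0.1, 0.5, 0.2]
gripper_width: 0.601
grasp_force: 0.0
```

```bash
python3 - <<'E'
from h import *
d=np.array([-.649,.7607]); rel([.5422,-.108,.12],rotx(d))
f=grab('top'); c=cv2.resize(f['pixels'][140:280,190:340],None,fx=4,fy=4,interpolation=cv2.INTER_CUBIC)
s=grab('side'); e=cv2.resize(s['pixels'][120:280,150:340],None,fx=3.5,fy=3.5)
cv2.imwrite('pics/a1.png',c); cv2.imwrite('pics/b1.png',e)
print(manip.state()['joint_pos'])
E
```

```text
t 2.6 pos [ 0.543  -0.107   0.1596] w 0.601
shift/0.12 [-0.002 -0.01   0.33 ] turn/.15 [0.002 0.003 0.001]
[-3.29085809e-01 -6.29723387e-02  1.85042897e+00 -2.56584915e-05
  1.35381320e+00 -1.03535867e+00]
```

View pics/b1.png

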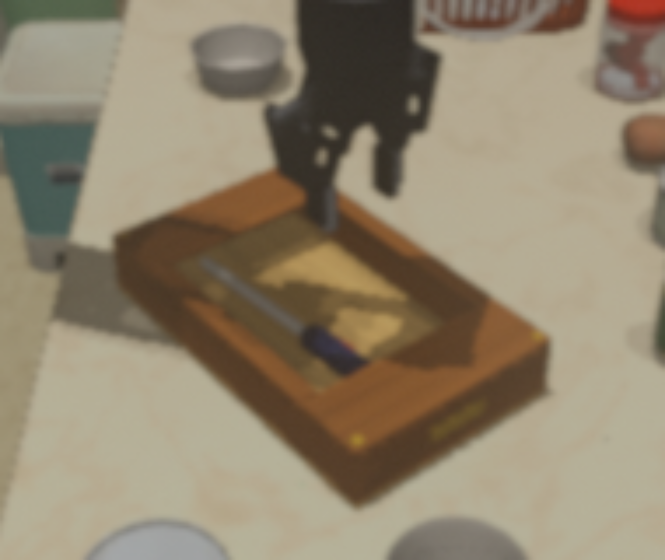

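The side picture shows the open fingers straddling the handle, high above the window. The handle is at crop (335,345) and the tube runs up to (205,262). I'll go down and close.

>>> move_arm(
  plan=[
    [[0,-0.01,0.3,0,0,0,0.4],[0,0,0.3,0,0,0,0.4],[0,0,0.25,0,0,0,0.4],[0,0,0.2,0,0,0,0.4],[0,0,0.1,0,0,0,0.4],[0,0,0.06,0,0,0,0.4],[0,0,0.02,0,0,0,0.4],[0,0,0,0,0,0,0.4],[0,0,0,0,0,0,0.4],[0,0,0,0,0,0,0.4]],
  ],
)

```text
time: 3.95
tool_pos: [0.5423, -0.1079, 0.0123]
tool_rot: [0.001, 0.419, 0.908, 0.0]
contact_force: [0.6, 0.1, -0.2]
gripper_width: 0.601
grasp_force: 0.0
```

>>> move_arm(
  plan=[
    [[0,0,0,0,0,0,0.6],[0,0,0,0,0,0,0.7],[0,0,0,0,0,0,1],[0,0,0,0,0,0,1],[0,0,0,0,0,0,1],[0,0,0,0,0,0,1],[0,0,0,0,0,0,1],[0,0,0,0,0,0,1],[0,0,0,0,0,0,1],[0,0,0,0,0,0,1]],
  ],
)

```text
time: 5.2
tool_pos: [0.5423, -0.1079, 0.0121]
tool_rot: [0.0, 0.419, 0.908, 0.0]
contact_force: [0.7, 0.0, 5.9]
gripper_width: 0.191
grasp_force: 59.2
```

```bash
python3 - <<'E'
from h import *
s=grab('side'); cv2.imwrite('pics/b2.png',cv2.resize(s['pixels'][120:280,150:340],None,fx=3.5,fy=3.5))
print(manip.state())
E
```

```text
{'time': 5.25, 'joint_pos': array([-3.31054111e-01,  1.24835825e-01,  1.93194634e+00,  1.44943903e-05,
        1.08394155e+00, -1.03703969e+00]), 'joint_vel': array([-0.00115874,  0.00088375,  0.00024732, -0.00042401, -0.00243576,
       -0.00323937]), 'joint_efforts': array([-9.08934698e-02, -3.31290114e+01, -2.76400226e+01, -5.98636153e-02,
        1.76617429e-01, -7.22124576e-03]), 'tool_pos': array([ 0.54228514, -0.10792091,  0.01209029]), 'tool_rot': array([4.31594034e-04, 4.19059031e-01, 9.07958886e-01, 5.03326460e-05]), 'contact_force': array([1.48525299, 0.3532893 , 5.77694628]), 'ft_torque': array([ 0.00924162, -0.11284369, -0.0355183 ]), 'grasp_force': 59.20237933589874, 'gripper_width': 0.19297976125578312}
```

View pics/b2.png

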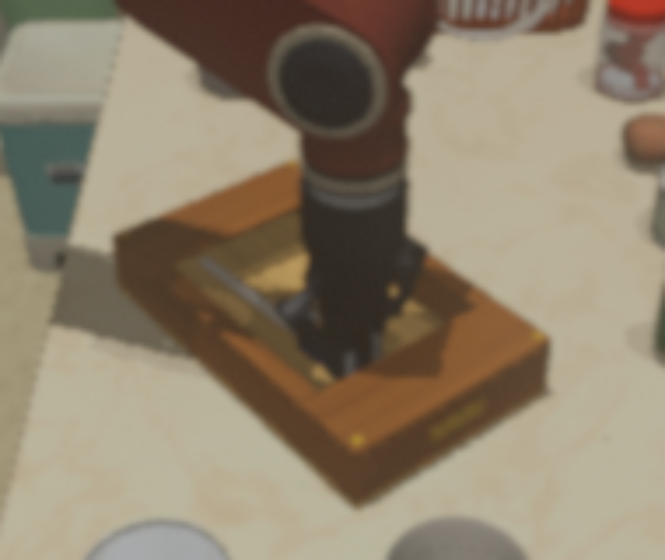

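Gripped at 59 N. Next I'll lift 3 mm and slide the nose 18 mm deeper.

>>> move_arm(
  plan=[
    [[0,0,-0.013,0,0,0,1],[0,0,-0.013,0,0,0,1],[0.02,0,0,0,0,0,1],[0.025,0,0,0,0,0,1],[0.025,0,0,0,0,0,1],[0.025,0,0,0,0,0,1],[0.025,0,0,0,0,0,1],[0.02,0,0,0,0,0,1],[0.01,0,0,0,0,0,1],[0,0,0,0,0,0,1]],
  ],
)

```text
time: 6.5
tool_pos: [0.5302, -0.094, 0.0148]
tool_rot: [0.0, 0.419, 0.908, -0.0]
contact_force: [-0.2, -0.7, 0.1]
gripper_width: 0.198
grasp_force: 58.5
```

```bash
python3 - <<'E'
from h import *
f=grab('top'); cv2.imwrite('pics/a3.png',cv2.resize(f['pixels'][140:280,190:340],None,fx=4,fy=4,interpolation=cv2.INTER_CUBIC))
P=world(f)
im=f['pixels'];hsv=cv2.cvtColor(im,cv2.COLOR_BGR2HSV)
s=manip.state(); print(s['contact_force'],s['ft_torque'],s['tool_pos'],s['gripper_width'])
E
```

```text
[-0.36345355  0.30604171 -0.71596897] [-0.07893889 -0.01867524  0.01391923] [ 0.53026193 -0.09410012  0.01486655] 0.1970512154150864
```

View pics/a3.png

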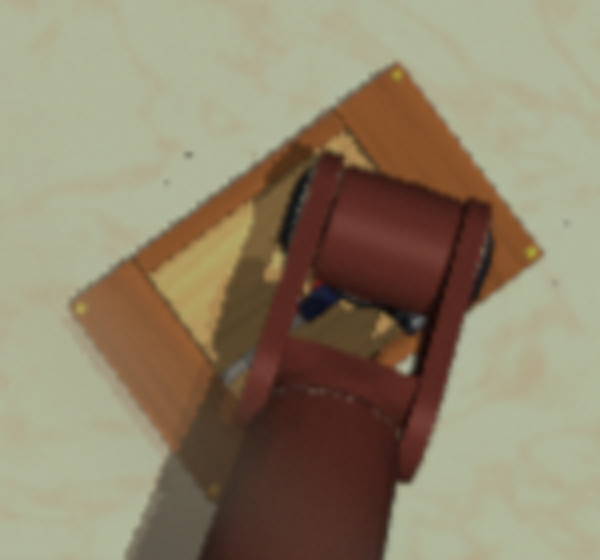

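The top picture shows the handle/tube junction near crop (300,318), about 20 mm further toward the nose end. There is no contact force. The arm hides the butt, so I'll start the tilt gently about the nose and check forces.

>>> move_arm(
  plan=[
    [[0.01,0,0,0,0,0,1],[0,0,-0.04,0,-0.17,0,1],[0,0,-0.04,0,-0.17,0,1],[0,0,-0.04,0,-0.17,0,1],[0,0,-0.04,0,-0.17,0,1],[0,0,-0.04,0,-0.17,0,1],[0,0,-0.04,0,-0.17,0,1],[0,0,-0.04,0,-0.17,0,1],[0,0,0,0,0,0,1],[0,0,0,0,0,0,1]],
  ],
)

```text
time: 7.8
tool_pos: [0.5278, -0.0912, 0.0483]
tool_rot: [0.081, 0.417, 0.904, -0.037]
contact_force: [0.7, 0.4, -0.9]
gripper_width: 0.192
grasp_force: 58.5
```

```bash
python3 - <<'E'
from h import *
s=grab('side'); cv2.imwrite('pics/b4.png',cv2.resize(s['pixels'][120:280,150:340],None,fx=3.5,fy=3.5))
s=manip.state(); print(s['contact_force'],s['ft_torque'],s['tool_pos'],s['gripper_width'])
E
```

```text
[ 0.17737203  0.13555831 -0.29530828] [ 0.03004507  0.10272484 -0.01279142] [ 0.52775538 -0.09126038  0.04818918] 0.19418918125582896
```

View pics/b4.png

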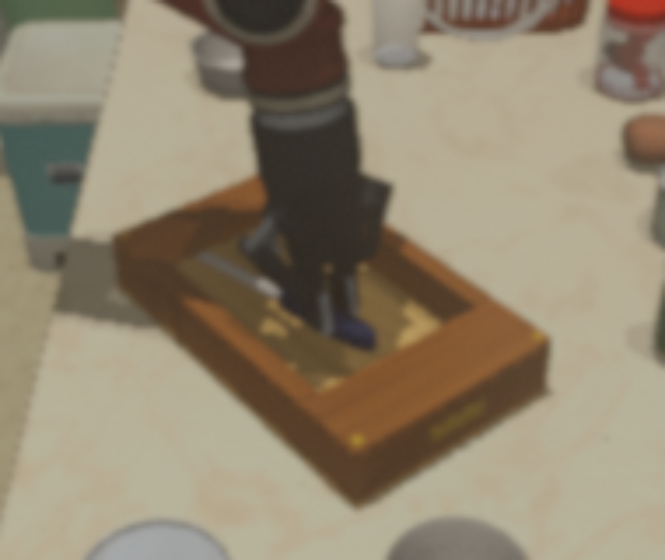

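The butt, at crop (360,335), has come up through the window with no contact, and the box hasn't moved. I'll keep tilting to about 0.4 rad and hold, then draw out along the lighter's axis.

>>> move_arm(
  plan=[
    [[0,0,-0.058,0,-0.25,0,1],[0,0,-0.058,0,-0.25,0,1],[0,0,-0.058,0,-0.25,0,1],[0,0,-0.058,0,-0.25,0,1],[0,0,-0.058,0,-0.25,0,1],[0,0,-0.058,0,-0.25,0,1],[0,0,0,0,0,0,1],[0,0,0,0,0,0,1],[0,0,0,0,0,0,1],[0,0,0,0,0,0,1]],
  ],
)

```text
time: 9.1
tool_pos: [0.5205, -0.0829, 0.0883]
tool_rot: [0.182, 0.411, 0.89, -0.084]
contact_force: [0.6, -0.6, -0.6]
gripper_width: 0.198
grasp_force: 58.6
```

>>> move_arm(
  plan=[
    [[-0.08,0,0,0,0,0,1],[-0.1,0,0,0,0,0,1],[-0.1,0,0,0,0,0,1],[-0.1,0,0,0,0,0,1],[-0.1,0,0,0,0,0,1],[-0.1,0,0,0,0,0,1],[-0.1,0,0,0,0,0,1],[-0.1,0,0,0,0,0,1],[0,0,0,0,0,0,1],[0,0,0,0,0,0,1]],
  ],
)

```text
time: 10.35
tool_pos: [0.5761, -0.1481, 0.1248]
tool_rot: [0.182, 0.411, 0.89, -0.084]
contact_force: [-0.1, -0.3, -0.6]
gripper_width: 0.196
grasp_force: 58.5
```

>>> move_arm(
  plan=[
    [[-0.06,0,-0.14,0,0,0,1],[-0.1,0,-0.23,0,0,0,1],[-0.1,0,-0.23,0,0,0,1],[-0.1,0,-0.23,0,0,0,1],[-0.1,0,-0.23,0,0,0,1],[-0.1,0,-0.23,0,0,0,1],[-0.1,0,-0.23,0,0,0,1],[-0.05,0,-0.12,0,0,0,1],[0,0,0,0,0,0,1],[0,0,0,0,0,0,1]],
  ],
)

```text
time: 11.6
tool_pos: [0.5765, -0.1487, 0.3379]
tool_rot: [0.181, 0.41, 0.89, -0.084]
contact_force: [-0.4, -0.8, -0.6]
gripper_width: 0.197
grasp_force: 58.5
```

```bash
python3 - <<'E'
from h import *
s=grab('side'); cv2.imwrite('pics/b5.png',s['pixels'])
s=manip.state(); print(s['contact_force'],s['tool_pos'],s['gripper_width'],s['grasp_force'],abs(s['joint_vel']).max())
E
```

```text
[-0.10273941 -0.13976385 -1.36102611] [ 0.57641582 -0.14876284  0.33750717] 0.19810610286154648 58.52856159210205 0.005936694211094599
```

View pics/b5.png

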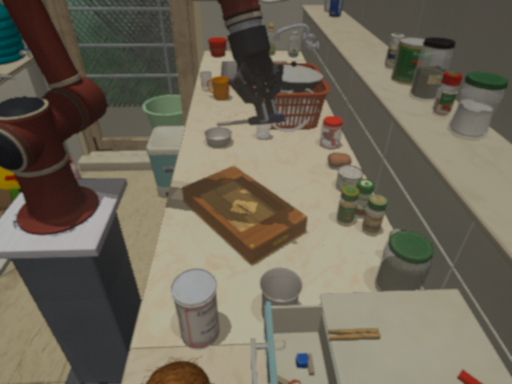

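The lighter, at (220–285, 120), is held high above the box. The box and all the bystanders look unmoved and the arm is still, so I'm handing in.

```bash
python3 -c "
from plant import manip
print(manip.job_done())"
```

```text
the job is handed in; nothing more can be done
None
```

The lighter is out of the box and I handed the job in at about 11.7 s: it was held still at 58.5 N with its lower end an estimated 26 cm above the worktop, and the box and bystanders looked unmoved in the last picture; no verdict came back.

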